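Put the screwdriver away in the tool case's hidden drawer

ROBOT

A 6-joint arm with a two-finger parallel gripper is mounted at the origin on a cart in front of the work surface, level with it; the furniture and walls round the work are solid. World frame = base frame: x ahead of the robot, y to its left, z up, the work surface at z = 0. Lengths are in m, angles in rad, forces in N, time in s.
With the tool pointing down it reaches from about 0.35 to 0.8 m from the base axis. Payload 7.3 kg.
Tool frame: the origin (TCP) lies between the finger pads; the fingertips stand 25 mm ahead of it and the grasp point (between the pads) lies 6 mm ahead of it (r.tip_extent is the distance from the TCP to the fingertips, in m); z points along the fingers, y is the line along which they close (so a half turn about z gives the same grasp; the last joint's range is limited). The gripper opens to 85 mm and grips with 20 to 120 N. Pads are 22 mm wide; open, the fingers measure 114 mm over their backs; the gripper's body (76 mm by 85 mm) begins 54 mm behind the grasp point. The pads swing forward as they close: fully open they stand 13 mm farther back than shut.
Start: joints at [1.2, 0.342, 1.524, -0, 1.275, -0.146], TCP at [0.117, 0.512, 0.256] pointing down, gripper open.
Joint ranges: [-2.53, 2.53], [-0.77, 2.02], [0.04, 2.7], [-1, 4.14], [0.28, 2.66], [-3.11, 3.11]. Speed limits (rad/s): [2.57, 2.57, 3.14, 3.14, 3.14, 3.14].

INTERFACE

Orientations are given as a unit quaternion [x, y, z, w].
In Python, from workcell import r, command_gripper, optics gives the robot as it stands. The module is installed in compiled form; this text tells all that it offers. Calls block until the motion is done:
- r.reach(position, orientation): joint-space move of the TCP to a pose.
- r.move_straight(position, orientation=None, speed=0.15, max_force=None): straight line of the TCP; orientation=None keeps the orientation; speed is the mean speed in m/s. With max_force (N) it stops when the force on the tool has changed by that much, and returns True; else False.
- r.movej(angles): joint-space move.
- command_gripper(opening, force=None): finger opening in m; force is the grip in N (None keeps the last); returns when the fingers have stopped.
- r.hold(seconds).
- r.solve_ik(position, orientation): joint angles nearest the present ones, or None.
- r.read_state(): the state.
- optics.get_image(name): name is "scene" or "top" or "wrist"; returns (picture, depth): 400x640x3 uint8, red, green, blue; 400x640 float32, m along the optical axis (not along the pixel's ray), 0 where there is no reading.
- optics.camera_model(name): a dict with "K" (3x3 intrinsics, pixels), "R" (3x3) and "t" (3): a world point X has camera coordinates R X + t; the wrist camera has in their place "tool_from_camera" (4x4, takes a point from camera to tool coordinates, whose origin is the TCP and whose axes are the flange's). Camera axes: x right, y down, z forward; pixel columns grow to the right and rows downward; lengths in m; the calibration is good to about 2 mm. A picture is of the moment at which its call begins: read the wrist's pose just before it. camera_model takes no time and is no camera call.
A pose or a line that the arm cannot do raises r.PlanningError and nothing moves.
- r.finish_job(): hands the job in; it is judged then, once.
The state is a dict: "time_s": time; "joint_positions": joint angles; "dq": joint speeds; "tau": joint torques, N m; "eef_pos": TCP position; "eef_rot": TCP orientation; "contact_force": force on the tool from outside, world axes, zero at the start; "torque": the same for the moment, N m; "grip_width": finger opening in m; "grip_force": force on a finger pad.
Only numpy, scipy, OpenCV 4.12 (cv2) and the standard library are available. Lean on these libraries where they do the work, as an engineer would, in place of code of your own. Each camera call takes 0.05 s, during which the arm holds its last target. There are 200 camera calls.

TASK

Press the red push catch on top of the blue tool case so that the hidden drawer springs out of its front, lay the pale-yellow-handled screwdriver that lies at the table edge in front of the heap of small caps flat in that drawer (do not drop it in from a height), and push the drawer shut until the catch holds it. Leave the tin and the tape measure standing on the case, and the other tools on the table, where they are.

Things in the scene. Friction and masses are not known exactly. Their poses are not given: they have to be found in the camera images.
- case: Blue steel tool case with a black mat on its deck, fixed to the table. Origin: under the middle of its shell, at table height. Shell 125 mm deep (x), 250 mm wide (y), deck 60 mm above the table. +x points from its front (drawer side) to its back, +y to its left end. The tin and the tape measure stand on the deck, 25 mm or more behind the shell's front edge.
- catch_top (a point): Centre of the top of the red round push catch, a button 26 mm across standing 16 mm above the deck near the case's right end. It goes straight down against a spring (1.5 N at first, 3.5 N at its 9 mm stop) and comes up again by itself; from about 7 mm down it lets the drawer go. At least 25 mm is free beside it.
- catch (a joint): How far the catch is pressed: 0 up, 0.009 fully down (m). Shutting the drawer pushes it down some 7 mm for a moment by itself; it snaps back to 0 when the drawer is held.
- drawer_front (a point): Centre of the outer face of the plain blue fascia that is the hidden drawer's front; 40 mm above the table; moves with the drawer. Fascia 250 mm wide (y), 12 mm thick, reaching from 8 to 58 mm above the table, no handle. Its +x points into the case (the way to push it shut), +y along the fascia to the left, z up. When shut it is 16 mm ahead of the shell's front.
- drawer_in (a point): Centre of the grey floor of the drawer's tray, 14 mm above the table; moves with the drawer, hidden under the deck while shut. Tray open above, inside 95 mm (x) by 200 mm (y), walls 3 mm thick, 32 mm high over this floor (the deck clears the floor by 38 mm). Fully out, all but the last 5 mm of the inside is clear of the deck. Axes as drawer_front.
- drawer (a joint): How far the drawer is out: 0 shut and held, 0.090 fully out (m); can be pushed in to -0.004. A damped spring pushes it out (4 N shut, 2 N out); once released it comes fully out in about 0.7 s. To shut it push the fascia to its stop past 0 (7 to 10 N near the end) and let go: it settles at 0 if held, else it comes out again.
- driver_mid (a point): Screwdriver to put away: clear pale yellow handle, dark shaft, 170 mm long, lying on the table. Point: middle of its length, 14 mm above its underside. Its +y runs along it to the handle end: handle 28 mm thick from y = +8 to +85 mm, 6 mm shaft from +8 to -85 mm; z up. 0.1 kg. It may lie either way round in the drawer. Heap of caps beyond it: solid past x = 0.51.
- tin_mid (a point): Bystander: open grey tin, 60 mm across, 45 mm high, standing on the case's deck; the point is its centre.
- tape_mid (a point): Bystander: yellow tape measure, 66 x 76 x 34 mm, standing on the case's deck; the point is its centre.
- pliers_mid (a point): Bystander: red-handled pliers, 56 x 170 x 14 mm, lying on the table; the point is its centre, +y towards the handles.
- amber_mid (a point): Bystander: screwdriver with an orange handle, 200 mm long along its y, 30 mm thick, lying on the table; the point is its centre. Not the one to put away.

How it is judged:
On the way, in this order (a step that is already met when the one before it is completed fails the run):
1. the catch is pressed and the drawer has sprung out (value of joint drawer above 0.08 m), for 0.2 s.
2. the screwdriver lies flat in the open drawer, let go (value of joint drawer above 0.07 m and x of driver_mid in the frame of drawer_in between -0.045 and 0.045 m and y of driver_mid in the frame of drawer_in between -0.025 and 0.025 m and z of driver_mid in the frame of drawer_in below 0.026 m and contact force between the fingers and driver below 0.1 N), for 0.2 s.
At the end, for the whole second after the job is handed in: The drawer is shut and held by the catch (within 3 mm of its shut position, catch up within 2 mm), with the screwdriver at rest inside it, lying flat (within 12 degrees) on the tray floor, its middle within 45 mm of the tray's centre across the drawer's depth and 25 mm along its width (value of joint drawer between -0.003 and 0.003 m and value of joint catch below 0.002 m and x of driver_mid in the frame of drawer_in between -0.045 and 0.045 m and y of driver_mid in the frame of drawer_in between -0.025 and 0.025 m and z of driver_mid in the frame of drawer_in between 0.001 and 0.026 m and angle between driver_mid's own y axis and vertical between 1.35 and 1.8 rad and linear speed of driver below 0.03 m/s); the robot touches nothing.
It fails at once if the screwdriver is let go with its middle more than 90 mm above the table (height (world z) of driver_mid above 0.09 m and contact force between the fingers and driver below 0.1 N).
It fails at once if the tin, the tape measure, the pliers or the orange screwdriver is moved more than 30 mm (distance of any of tin_mid, tape_mid, pliers_mid, amber_mid from where it was at the start of the episode above 0.03 m).
It also fails if it takes over 67 s, if anything falls off the work surface, if the arm or the gripper's body presses on something with over 40 N, if the wrist force passes 120 N, or if a joint passes its speed limit or range.

## Working session

There is one attempt and no reset: what is moved stays moved. The work goes in short steps, each a Python script; the robot and the scene stay as the last script left them, time stands still between calls to the robot, and variables do not carry over. Pictures are saved under pics/ and viewed, at most 10 in all, crops included, and the job is handed in when it is done.

```bash
mkdir -p pics; cat > h.py <<'E'
import numpy as np, cv2
from workcell import r, command_gripper, optics
def pts(name, dep):
    m=optics.camera_model(name); K=np.array(m["K"]); R=np.array(m["R"]); t=np.array(m["t"])
    v,u=np.mgrid[0:400,0:640]
    c=np.stack([(u-K[0,2])/K[0,0],(v-K[1,2])/K[1,1],np.ones_like(u)],-1)*dep[...,None]
    return (c-t)@R
E
python3 - <<'E'
from h import *
for n in("scene","top"):
    p,d=optics.get_image(n); cv2.imwrite(f"pics/{n}0.png",p[...,::-1]); np.save(f"{n}0.npy",pts(n,d)); np.save(f"{n}0p.npy",p)
    print(optics.camera_model(n))
s=r.read_state();print(s["time_s"],s["eef_rot"])
E
```

```text
{'K': array([[519.99598344,   0.        , 317.57098074],
       [  0.        , 519.99598344, 204.38815544],
       [  0.        ,   0.        ,   1.        ]]), 'R': array([[ 0.58637   , -0.80997304,  0.01067276],
       [-0.61744376, -0.45544173, -0.64135485],
       [ 0.52434095,  0.36948141, -0.76717016]]), 't': array([-0.4715927 ,  0.32122293,  1.39197935])}
{'K': array([[384.18587525,   0.        , 315.55955781],
       [  0.        , 384.18587525, 199.06243353],
       [  0.        ,   0.        ,   1.        ]]), 'R': array([[ 0.07875073, -0.9968911 , -0.0025418 ],
       [-0.97499951, -0.07648943, -0.20862725],
       [ 0.20778423,  0.01890781, -0.97799193]]), 't': array([-0.20019839,  0.55543428,  1.35091825])}
0.1 [ 1.12176787e-01  9.93688040e-01 -6.44819110e-04 -1.79141837e-04]
```

View pics/scene0.png

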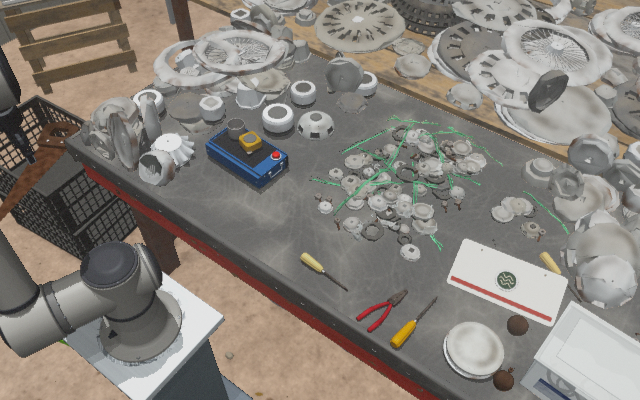

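View pics/top0.png

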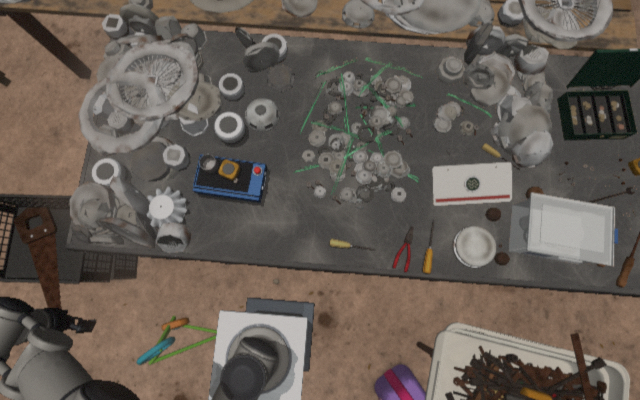

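The scene view shows the blue case around (247,155) with its red catch at (276,155), and the pale driver from (303,256) to (347,290). In the top view the case is at (231,180), the catch at (257,170), and the driver runs from (332,243) to (375,248).

```bash
python3 - <<'E'
from h import *
for n,boxes in (("scene",dict(case=(195,120,300,195),drv=(295,245,355,295))),("top",dict(case=(185,150,275,208),drv=(322,235,382,256)))):
    p=np.load(n+"0p.npy"); X=np.load(n+"0.npy"); hsv=cv2.cvtColor(p,cv2.COLOR_RGB2HSV).astype(int)
    def sel(box,m):
        k=np.zeros(m.shape,bool); x0,y0,x1,y1=box; k[y0:y1,x0:x1]=1; return m&k
    H,S,V=hsv[...,0],hsv[...,1],hsv[...,2]
    b=sel(boxes["case"],(H>95)&(H<125)&(S>120)&(V>50)); P=X[b]
    print(n,"blue",b.sum(),P.min(0),P.max(0))
    top=P[(P[:,2]>.052)&(P[:,2]<.07)]; print("deck z",np.median(top[:,2]),cv2.minAreaRect(top[:,:2].astype(np.float32)))
    fr=P[(P[:,2]>.012)&(P[:,2]<.05)]
    if len(fr)>10: print("front rect",len(fr),cv2.minAreaRect(fr[:,:2].astype(np.float32)), cv2.fitLine(fr[:,:2].astype(np.float32),cv2.DIST_HUBER,0,.01,.01).ravel())
    red=sel(boxes["case"],((H<8)|(H>172))&(S>130)&(V>80)); Q=X[red]; print("red",red.sum(),Q.mean(0),Q.min(0),Q.max(0), np.median(Q[Q[:,2]>.072],0) )
    d=sel(boxes["drv"],(H>15)&(H<35)&(S>50)&(V>110)); Q=X[d]; print("handle",d.sum(),Q.mean(0),cv2.minAreaRect(Q[:,:2].astype(np.float32)),Q[:,2].max())
    s=sel(boxes["drv"],(V<45)); Q=X[s]; print("shaft",s.sum(),Q.mean(0) if s.any() else 0)
    # table normal patch near
    x0,y0,x1,y1=boxes["drv"]; print("table z",np.median(X[y0:y1,x0:x1,2]))
    cv2.imwrite(f"pics/{n}crop.png",cv2.resize(np.hstack([p[y0-10:y0+50,x0-5:x0+75],p[y0-110+0:y0-50,x0-120:x0-40]])[...,::-1],None,fx=4,fy=4))
E
```

```text
scene blue 812 [-0.25500687 -0.74998954  0.00585174] [0.70349681 0.30228294 1.2789361 ]
deck z 0.05863432358330776 ((0.6278617978096008, 0.1734468638896942), (0.25541016459465027, 0.14768986403942108), 87.36241912841797)
front rect 143 ((0.577389657497406, 0.15416201949119568), (0.11861394345760345, 0.26816317439079285), 19.89603042602539) [0.03221045 0.9994811  0.5600031  0.12094204]
red 41 [0.66056024 0.06837628 0.07255808] [0.64948723 0.05617977 0.05196847] [0.68608018 0.09588591 0.08054692] [0.66118992 0.0679837  0.07462285]
handle 208 [ 0.41653901 -0.25761662  0.02704571] ((0.11221620440483093, -0.5002288818359375), (0.8858149647712708, 0.06530356407165527), 38.43722915649414) 1.2789360976943962
shaft 0 0
table z 0.000893048412659486
top blue 624 [ 0.27661441 -0.18263404  0.00465689] [0.6995368  0.30040924 1.436557  ]
deck z 0.057791470802251235 ((0.6255179047584534, 0.17239251732826233), (0.24952057003974915, 0.14068828523159027), 86.26801300048828)
front rect 14 ((0.5833527445793152, 0.16763846576213837), (0.060792211443185806, 0.2596433162689209), 12.640366554260254) [ 0.04214953 -0.9991113   0.5854013   0.18557811]
red 31 [0.6594141  0.06851472 0.07346064] [0.64719802 0.05959888 0.06703434] [0.67198298 0.07943678 0.07930276] [0.65880477 0.06819804 0.07492389]
handle 112 [ 0.41630117 -0.25275348  0.04801315] ((0.3688817322254181, -0.21485359966754913), (0.06609086692333221, 0.1839495152235031), 50.98814392089844) 1.4365570044746019
shaft 0 0
table z 0.0008507343960447342
```

```bash
cat >> h.py <<'E'
def down(th):  # tool y axis at world angle th+90deg
    th=np.radians(th); return np.array([-np.sin(th/2),np.cos(th/2),0,0])
def wrist(fn):
    s=r.read_state(); p,d=optics.get_image("wrist"); m=optics.camera_model("wrist")
    from scipy.spatial.transform import Rotation as Ro
    T=np.eye(4); T[:3,:3]=Ro.from_quat(s["eef_rot"]).as_matrix(); T[:3,3]=s["eef_pos"]
    T=T@np.array(m["tool_from_camera"]); K=np.array(m["K"])
    v,u=np.mgrid[0:400,0:640]
    c=np.stack([(u-K[0,2])/K[0,0],(v-K[1,2])/K[1,1],np.ones_like(u)],-1)*d[...,None]
    cv2.imwrite(f"pics/{fn}.png",p[...,::-1])
    X=c@T[:3,:3].T+T[:3,3]; X[d==0]=np.nan
    np.save(fn+".npy",X); np.save(fn+"p.npy",p); return p,X
E
python3 - <<'E'
from h import *
print(r.tip_extent, optics.camera_model("wrist"))
command_gripper(0.0)
r.reach([0.640,0.068,0.25],down(-3))
p,X=wrist("w1")
hsv=cv2.cvtColor(p,cv2.COLOR_RGB2HSV).astype(int);H,S,V=hsv[...,0],hsv[...,1],hsv[...,2]
m=((H<8)|(H>172))&(S>130)&(V>80)&(abs(X[...,2]-.076)<.006); Q=X[m]; print(m.sum(),np.nanmean(Q,0),np.nanmin(Q,0),np.nanmax(Q,0), r.read_state()["time_s"])
E
```

```text
0.025 {'K': array([[318.98912951,   0.        , 319.96808067],
       [  0.        , 318.98912951, 201.13627372],
       [  0.        ,   0.        ,   1.        ]]), 'tool_from_camera': array([[ 1.94626127e-04, -9.50805281e-01, -3.09789088e-01,
         8.02025200e-02],
       [ 9.99999937e-01,  9.34956557e-05,  3.41296566e-04,
         1.26407377e-04],
       [-2.95542643e-04, -3.09789135e-01,  9.50805240e-01,
        -1.16042878e-01],
       [ 0.00000000e+00,  0.00000000e+00,  0.00000000e+00,
         1.00000000e+00]])}
399 [0.66253453 0.0696751  0.07155508] [0.65097048 0.0575797  0.07000471] [0.67382158 0.08113938 0.07369325] 3.35
```

View pics/w1.png

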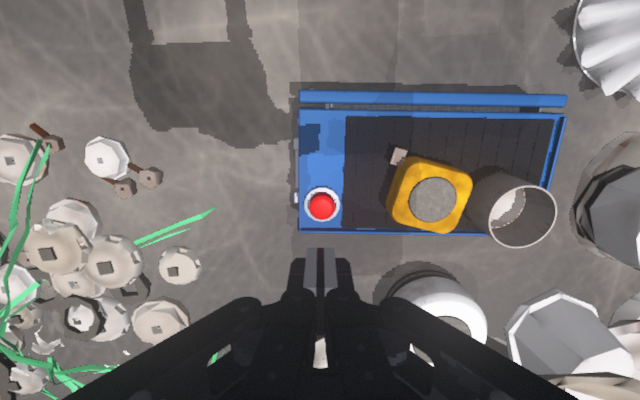

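The wrist view shows the catch at (321,205), the fascia along the row 92–105 and the tape and tin well clear of the catch. I'll press now.

```bash
python3 - <<'E'
from h import *
p=np.load("w1p.npy");X=np.load("w1.npy")
r.reach([0.661,0.069,0.13],down(-3))
r.move_straight([0.661,0.069,0.108],speed=.08)
print(r.move_straight([0.661,0.069,0.088],speed=.02,max_force=8), r.read_state()["eef_pos"], r.read_state()["contact_force"])
r.move_straight([0.661,0.069,0.16],speed=.15)
r.reach([0.50,0.12,0.32],down(-3)); 
p,X=wrist("w2")
hsv=cv2.cvtColor(p,cv2.COLOR_RGB2HSV).astype(int);H,S,V=hsv[...,0],hsv[...,1],hsv[...,2]
Z=X[...,2]
g=(H>95)&(H<125)&(S>120)&(V>40)&(Z>.03)&(Z<.08)
Q=X[g]; print(g.sum(),Q.min(0),Q.max(0))
f=Q[(Q[:,0]<.50)]; print("fascia",len(f),cv2.minAreaRect(f[:,:2].astype(np.float32)),np.median(f[:,2])) if len(f) else 0
print(r.read_state()["time_s"])
E
```

```text
True [0.66126553 0.06894976 0.08965234] [-0.81623851  0.06320558  5.06661252]
4954 [0.46338033 0.04470409 0.04625345] [0.68736936 0.30751418 0.06410469]
fascia 2017 ((0.4766107201576233, 0.18448854982852936), (0.24673976004123688, 0.011478016152977943), 85.87523651123047) 0.05631229709190494
6.825
```

View pics/w2.png

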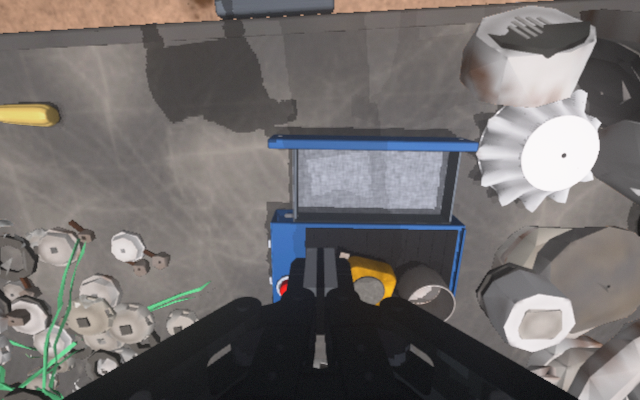

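The drawer is fully out: fascia at row 143, grey tray floor from (303,150) to (443,213). Next I look at the driver from above.

```bash
python3 - <<'E'
from h import *
p=np.load("w2p.npy");X=np.load("w2.npy")
f=X[153:212,300:445].reshape(-1,3); f=f[(abs(f[:,2]-.014)<.006)]
print("floor",len(f),np.median(f,0),cv2.minAreaRect(f[:,:2].astype(np.float32)))
command_gripper(0.06)
r.reach([0.43,-0.25,0.25],down(90))
p,X=wrist("w3")
hsv=cv2.cvtColor(p,cv2.COLOR_RGB2HSV).astype(int);H,S,V=hsv[...,0],hsv[...,1],hsv[...,2]
Z=X[...,2]; near=(abs(X[...,0]-.416)<.09)&(abs(X[...,1]+.27)<.14)
h=(H>15)&(H<35)&(S>70)&(V>100)&near&(Z>.008)&(Z<.04)
Q=X[h]; print("handle",h.sum(),Q.mean(0),Q[:,2].max(),cv2.minAreaRect(Q[:,:2].astype(np.float32)))
dk=(V<50)&near&(Z<.015)&(Z>-.01); Q=X[dk]; print("shaft",dk.sum(),Q.mean(0),cv2.minAreaRect(Q[:,:2].astype(np.float32)))
print(r.read_state()["time_s"])
E
```

```text
floor 8505 [0.53341693 0.1893996  0.01252719] ((0.534849226474762, 0.18909189105033875), (0.19763322174549103, 0.08280332386493683), 86.94849395751953)
handle 1483 [ 0.42139876 -0.25693275  0.02046288] 0.02737691802355119 ((0.42157793045043945, -0.25710320472717285), (0.07623541355133057, 0.02698776125907898), 86.66886138916016)
shaft 0 [nan nan nan] ((0.0, 0.0), (0.0, 0.0), 0.0)
10.725<stdin>:12: RuntimeWarning: Mean of empty slice.
  ret = um.true_divide(
```

View pics/w3.png

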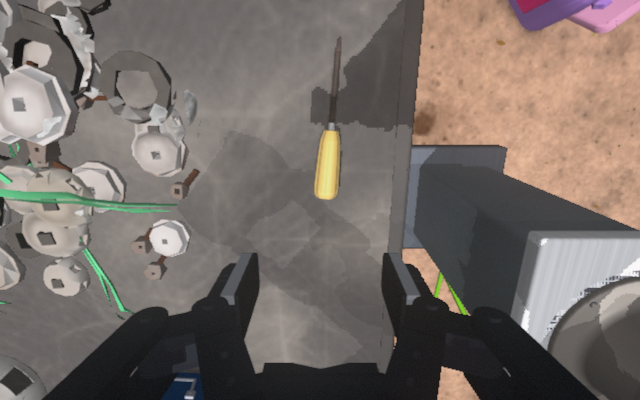

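The driver lies with its handle from (326,198) to (330,130) and its shaft tip at (338,38), free on both sides. Now the grasp.

```bash
python3 - <<'E'
from h import *
X2=np.load("w2.npy"); g=X2[90:330,470:600]; m=(g[...,1]<.36)&(g[...,1]>.28)&(g[...,2]>.03)&(g[...,0]<.62)
if m.any(): Q=g[m]; print("gear",m.sum(),Q.min(0),Q.max(0))
th=86.6; d=np.array([np.cos(np.radians(th)),np.sin(np.radians(th))])
g=np.array([.4214,-.257])-0.0085*d
r.reach([*g,.12],down(th)); 
print(r.move_straight([*g,.026],speed=.08,max_force=8))
command_gripper(0.0,force=40); s=r.read_state(); print(s["grip_width"],s["grip_force"],s["eef_pos"])
r.move_straight([*g,.20],speed=.12); r.hold(.2)
s=r.read_state(); print(s["grip_width"],s["grip_force"],s["contact_force"],s["time_s"])
p,X=wrist("w4")
p2,_=optics.get_image("scene"); cv2.imwrite("pics/grip.png",np.hstack([p[::1,150:500],cv2.resize(p2[150:350,250:475],None,fx=2,fy=2)])[...,::-1])
for th2 in(86.5,-93.5): print(th2, r.solve_ik([.53,.224,.05],down(th2)))
E
```

```text
gear 2786 [0.42105183 0.28889059 0.03003192] [0.53947119 0.3599914  0.1084424 ]
False
0.023584111112470905 39.0904977054015 [ 0.42103591 -0.26558507  0.02648022]
0.023276844490631207 39.14404893541359 [ 0.10380082 -0.6733271  -1.59866053] 14.85
86.5 [ 2.66698971e-01  6.65565525e-01  1.61468990e+00 -4.44089210e-16
  8.61337230e-01 -2.81380716e+00]
-93.5 [ 2.66698971e-01  6.65565525e-01  1.61468990e+00 -4.44089210e-16
  8.61337230e-01  3.27785495e-01]
```

View pics/grip.png

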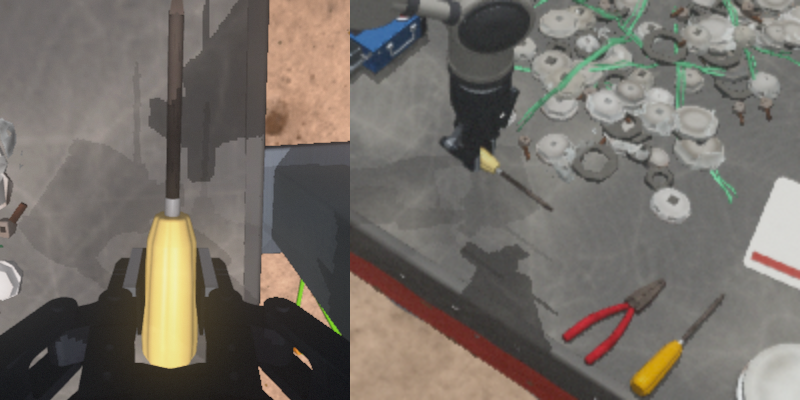

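The driver is held level in the grip, with the handle between the pads and the shaft pointing to -y. I'll place it now.

```bash
python3 - <<'E'
from h import *
th=86.5; d=np.array([np.cos(np.radians(th)),np.sin(np.radians(th))])
g=np.array([.529,.186])+0.038*d
r.reach([*g,.20],down(th)); 
print(r.move_straight([*g,.075],speed=.12,max_force=10))
r.hold(.2)
print(r.move_straight([*g,.038],speed=.03,max_force=5), r.read_state()["eef_pos"],r.read_state()["contact_force"])
command_gripper(0.045); r.hold(.3)
r.move_straight([*g,.20],speed=.12)
command_gripper(0.0)
r.reach([.50,.15,.30],down(-3.5)); p,X=wrist("w5")
hsv=cv2.cvtColor(p,cv2.COLOR_RGB2HSV).astype(int);H,S,V=hsv[...,0],hsv[...,1],hsv[...,2]
Z=X[...,2]
h=(H>15)&(H<35)&(S>70)&(V>100)&(X[...,0]<.58)&(X[...,0]>.47)&(Z>.015)&(Z<.06)&(X[...,1]>.08)
Q=X[h]; print("handle",h.sum(),Q.mean(0),Q[:,2].max(),cv2.minAreaRect(Q[:,:2].astype(np.float32)))
b=(H>95)&(H<125)&(S>120)&(V>40)&(Z>.045)&(Z<.08)&(X[...,0]<.5); f=X[b]
print("fascia",cv2.minAreaRect(f[:,:2].astype(np.float32)))
print(r.read_state()["time_s"])
E
```

```text
False
True [0.53117147 0.22388632 0.04045331] [-0.11508982  0.06844437  4.87996087]
handle 1136 [0.52836235 0.23334163 0.03445468] 0.04116399428387707 ((0.5308138132095337, 0.23161789774894714), (0.07542936503887177, 0.025498954579234123), 87.47660064697266)
fascia ((0.47687387466430664, 0.18403360247612), (0.24722416698932648, 0.011496440507471561), 86.08819580078125)
25.75
```

View pics/w5.png

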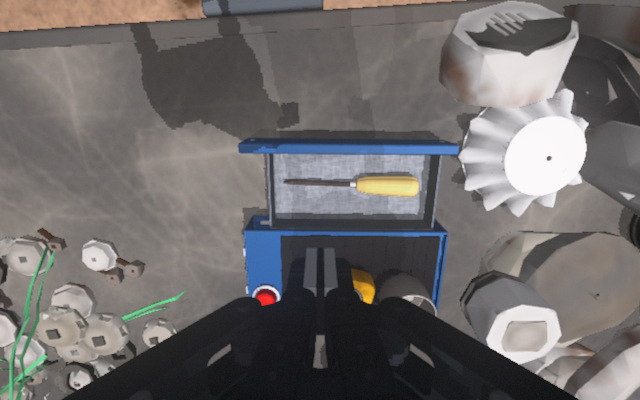

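The driver lies flat and centred in the tray (pixels 285–418, tray floor 273–432). I'll push it shut.

```bash
python3 - <<'E'
from h import *
th=-4; d=np.array([np.cos(np.radians(th)),np.sin(np.radians(th))]); q=down(th)
P=np.array([.4709,.185])
at=lambda s:[*(P+s*d),.065]
a=P-0.045*d
r.reach([*a,.16],q); r.move_straight(at(-.045),speed=.12)
print(r.move_straight(at(.06),speed=.05,max_force=20),r.read_state()["contact_force"])
print(r.move_straight(at(.10),speed=.03,max_force=16),r.read_state()["eef_pos"],r.read_state()["contact_force"])
r.hold(.2)
r.move_straight(at(.02),speed=.1); r.hold(.8)
r.move_straight([*(P-0.03*d),.18],speed=.15)
r.reach([.48,.15,.32],down(-3.5)); p,X=wrist("w6")
hsv=cv2.cvtColor(p,cv2.COLOR_RGB2HSV).astype(int);H,S,V=hsv[...,0],hsv[...,1],hsv[...,2]
Z=X[...,2]; b=(H>95)&(H<125)&(S>120)&(V>40)&(Z>.045)&(Z<.08); f=X[b]
print("blue xmin",f.min(0)); m=((H<8)|(H>172))&(S>130)&(V>80)&(abs(Z-.076)<.01)&(X[...,0]<.7); print("catch z",np.nanmedian(Z[m]) if m.any() else None)
print(r.read_state()["time_s"])
E
```

```text
False [-4.18261109  2.34147287  0.65898987]
True [0.55390084 0.17911536 0.06427097] [-3.64572694 -0.04301045  2.78738867]
blue xmin [0.55167292 0.04764521 0.04500705]
catch z 0.07016916354875391
33.975
```

View pics/w6.png

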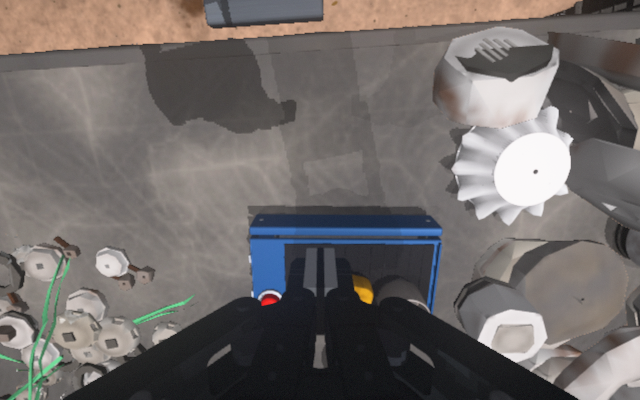

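The drawer stays shut: the fascia is at row 224 against the shell, and the catch shows at (269,298). Handing in.

```bash
python3 -c "
from h import *
print(r.finish_job())"
```

```text
the job is handed in; nothing more can be done
None
```

The job is handed in: the catch was pressed, the pale-yellow screwdriver was laid flat in the drawer, and the drawer was pushed shut and was still shut in the last picture, at 34 s of the 67 s allowed; the hand-in returned no verdict.

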